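# Release two gauge balls from a rocker-gate dispenser

## Task

Release the brass ball from the dispenser by pressing down the red paddle of its lane, keeping it down until the ball has rolled under the lifted gate into the blue cup, and let the paddle come back up; then do the same for the black ball. Leave the steel ball behind its closed gate, work the levers only by their paddles, do not touch the balls, and leave the things standing around where they are.

Things in the scene. Friction and masses are not known exactly. Their poses are not given: they have to be found in the camera images.
- dispenser: Three-lane ball dispenser bolted down; grey base plate 300 x 236 x 10 mm. Origin: centre of its underside; x points from paddles to cups, y left, z up. Lanes along x at y = 70, 0, -70 mm. Green chutes slope down to +x; white gate blades at x = 60 mm hold the balls; blue cups at x = 96-135 mm. Levers lie 26 mm to the -y side of their lanes, pivots at x = -30, z = 75 mm; top of pivot cheeks: 86 mm.
- lever_1 (a joint): Rocking lever of lane 1 (the left one seen from the robot), rad: 0 = at rest, gate closed; grows as its paddle is pressed down; stop at 0.32. The ball gets free at about 0.2; press on to 0.26 or more to let it pass well clear. Spring-returned: about 2 N at the paddle to start, 4 N fully down; closes by itself when let go.
- lever_2 (a joint): Rocking lever of lane 2 (the middle one), rad: 0 = at rest, gate closed; grows as its paddle is pressed down; stop at 0.32. The ball gets free at about 0.2; press on to 0.26 or more to let it pass well clear. Spring-returned: about 2 N at the paddle to start, 4 N fully down; closes by itself when let go.
- lever_3 (a joint): Rocking lever of lane 3 (the right one), rad: 0 = at rest, gate closed; grows as its paddle is pressed down; stop at 0.32. The ball gets free at about 0.2; press on to 0.26 or more to let it pass well clear. Spring-returned: about 2 N at the paddle to start, 4 N fully down; closes by itself when let go.
- paddle_1 (a point): Centre of the top face of lane 1's red ribbed paddle, 40 mm (along the dispenser's x) by 44 mm, at the robot's end of its lever; 125 mm to the -x side of the dispenser's origin, 8 mm to the -y side of the lane's middle, 82 mm above the surface plate at rest, 95 mm from the pivot. Pressed to the stop it sinks 30 mm. Paddles are 70 mm apart, 26 mm free between them.
- paddle_2 (a point): Centre of the top face of lane 2's red ribbed paddle, 40 mm (along the dispenser's x) by 44 mm, at the robot's end of its lever; 125 mm to the -x side of the dispenser's origin, 8 mm to the -y side of the lane's middle, 82 mm above the surface plate at rest, 95 mm from the pivot. Pressed to the stop it sinks 30 mm. Paddles are 70 mm apart, 26 mm free between them.
- paddle_3 (a point): Centre of the top face of lane 3's red ribbed paddle, 40 mm (along the dispenser's x) by 44 mm, at the robot's end of its lever; 125 mm to the -x side of the dispenser's origin, 8 mm to the -y side of the lane's middle, 82 mm above the surface plate at rest, 95 mm from the pivot. Pressed to the stop it sinks 30 mm. Paddles are 70 mm apart, 26 mm free between them.
- brass_ball_center (a point): Centre of the yellow brass ball, 22 mm in diameter, about 45 g. It waits behind the gate of any one of the three lanes, about 46 mm to the +x side of the dispenser's origin and 49 mm above the surface plate; once released it rolls into its lane's blue cup in half a second and lies there 98 to 140 mm to the +x side of the origin, some 27 mm above the surface plate.
- black_ball_center (a point): Centre of the black ball, 22 mm in diameter, about 45 g. It waits behind the gate of any one of the three lanes, about 46 mm to the +x side of the dispenser's origin and 49 mm above the surface plate; once released it rolls into its lane's blue cup in half a second and lies there 98 to 140 mm to the +x side of the origin, some 27 mm above the surface plate.
- steel_ball_center (a point): Centre of the bright steel ball, 22 mm in diameter, about 45 g. It waits behind the gate of any one of the three lanes, about 46 mm to the +x side of the dispenser's origin and 49 mm above the surface plate; once released it rolls into its lane's blue cup in half a second and lies there 98 to 140 mm to the +x side of the origin, some 27 mm above the surface plate.
- turned_hub: Bystander: loose brass-coloured turned hub, 32 mm in diameter, 22 mm high, standing close to the left of the dispenser. Origin at the centre of its underside.
- turned_shaft: Bystander: loose stepped steel shaft standing on its 33 mm flange, 73 mm high, close to the right of the dispenser. Origin at the centre of its underside.
- ring_gauge: Bystander: loose steel ring, 58 mm in diameter, 18 mm high, lying to the right. Origin at the centre of its underside.
- tape_roll: Bystander: loose roll of tan tape, 100 mm in diameter, 25 mm high, lying to the left. Origin at the centre of its underside.
- milled_block: Bystander: loose grey milled block, 32 x 56 x 22 mm, lying to the left. Origin at the centre of its underside.

How it is judged:
On the way, in this order (a step that is already met when the one before it is completed fails the run):
1. the brass ball's lever is pressed and its gate begins to lift (((y of brass_ball_center in the frame of dispenser between 0.05 and 0.09 m and value of joint lever_1 above 0.1 rad) or (y of brass_ball_center in the frame of dispenser between -0.02 and 0.02 m and value of joint lever_2 above 0.1 rad) or (y of brass_ball_center in the frame of dispenser between -0.09 and -0.05 m and value of joint lever_3 above 0.1 rad))), for 0.02 s.
2. the brass ball lies in its cup and its gate is closed again (x of brass_ball_center in the frame of dispenser between 0.098 and 0.14 m and z of brass_ball_center in the frame of dispenser between 0.015 and 0.036 m and (y of brass_ball_center in the frame of dispenser between 0.05 and 0.09 m or y of brass_ball_center in the frame of dispenser between -0.02 and 0.02 m or y of brass_ball_center in the frame of dispenser between -0.09 and -0.05 m) and value of joint each of lever_1, lever_2, lever_3 below 0.05 rad), for 0.1 s.
3. the black ball's lever is pressed and its gate begins to lift (((y of black_ball_center in the frame of dispenser between 0.05 and 0.09 m and value of joint lever_1 above 0.1 rad) or (y of black_ball_center in the frame of dispenser between -0.02 and 0.02 m and value of joint lever_2 above 0.1 rad) or (y of black_ball_center in the frame of dispenser between -0.09 and -0.05 m and value of joint lever_3 above 0.1 rad))), for 0.02 s.
4. the black ball lies in its cup (x of black_ball_center in the frame of dispenser between 0.098 and 0.14 m and z of black_ball_center in the frame of dispenser between 0.015 and 0.036 m and (y of black_ball_center in the frame of dispenser between 0.05 and 0.09 m or y of black_ball_center in the frame of dispenser between -0.02 and 0.02 m or y of black_ball_center in the frame of dispenser between -0.09 and -0.05 m)), for 0.1 s.
At the end, for the whole second after the job is handed in: The brass and the black ball lie at rest in the blue cups of their lanes, the steel ball is still behind its gate, and all three levers are back up (within 0.05 rad of rest) (all of step 2 and all of step 4 and x of steel_ball_center in the frame of dispenser between 0.01 and 0.06 m and z of steel_ball_center in the frame of dispenser between 0.035 and 0.07 m and linear speed of each of brass_ball, black_ball, steel_ball below 0.03 m/s); the robot touches nothing.
It fails at once if the steel ball's lever is worked (more than 0.1 rad) ((y of steel_ball_center in the frame of dispenser between 0.05 and 0.09 m and value of joint lever_1 above 0.1 rad) or (y of steel_ball_center in the frame of dispenser between -0.02 and 0.02 m and value of joint lever_2 above 0.1 rad) or (y of steel_ball_center in the frame of dispenser between -0.09 and -0.05 m and value of joint lever_3 above 0.1 rad)).
It fails at once if the black ball's lever is worked before the brass ball is in its cup (((y of black_ball_center in the frame of dispenser between 0.05 and 0.09 m and value of joint lever_1 above 0.1 rad) or (y of black_ball_center in the frame of dispenser between -0.02 and 0.02 m and value of joint lever_2 above 0.1 rad) or (y of black_ball_center in the frame of dispenser between -0.09 and -0.05 m and value of joint lever_3 above 0.1 rad)) and not (x of brass_ball_center in the frame of dispenser between 0.098 and 0.14 m and z of brass_ball_center in the frame of dispenser between 0.015 and 0.036 m and (y of brass_ball_center in the frame of dispenser between 0.05 and 0.09 m or y of brass_ball_center in the frame of dispenser between -0.02 and 0.02 m or y of brass_ball_center in the frame of dispenser between -0.09 and -0.05 m))).
It fails at once if a ball is touched by the robot, or lifted or thrown out of its lane (contact force between any of the fingers, the arm and brass_ball above 0.3 N or contact force between any of the fingers, the arm and black_ball above 0.3 N or contact force between any of the fingers, the arm and steel_ball above 0.3 N or z of any of brass_ball_center, black_ball_center, steel_ball_center in the frame of dispenser above 0.085 m).
It fails at once if a lever is lifted by its gate end: a gate is open while the robot's fingers are over the gates or cups (value of joint any of lever_1, lever_2, lever_3 above 0.1 rad and x of the grasp point in the frame of dispenser above -0.02 m and contact force between the fingers and dispenser above 0.3 N).
It fails at once if a bystander is moved by more than 15 mm (distance of any of turned_hub, turned_shaft, ring_gauge, tape_roll, milled_block from where it was at the start of the episode above 0.015 m).
It also fails if it takes over 38 s, if anything falls off the work surface, if the arm or the gripper's body presses on something with over 40 N, if the wrist force passes 120 N, or if a joint passes its speed limit or range.

## Robot

A 7-joint arm with a two-finger parallel gripper is mounted at the origin on a cart in front of the work surface, level with it; the furniture and walls round the work are solid. World frame = base frame: x ahead of the robot, y to its left, z up, the work surface at z = 0. Lengths are in m, angles in rad, forces in N, time in s.
With the tool pointing down it reaches from about 0.425 to 0.825 m from the base axis. Payload 3.6 kg.
Tool frame: the origin (TCP) lies on the centre line of the jaws, within the pads' length; the fingertips stand 14 mm ahead of it and the grasp point (between the pads) lies 5 mm behind it (tip_reach is the z of the fingertips in the tool frame, in m); z points along the fingers, y is the line along which they close (so a half turn about z gives the same grasp; the last joint's range is limited). The gripper opens to 85 mm and grips with 20 to 120 N. Pads are 22 mm wide; open, the fingers measure 114 mm over their backs; the gripper's body (76 mm by 85 mm) begins 54 mm behind the grasp point. The pads swing forward as they close: fully open they stand 13 mm farther back than shut.
Start: joints at [-1.188, 0.615, -0.013, 1.423, 0.008, 1.103, -0.04], TCP at [0.259, 0.596, 0.215] pointing down, gripper open.
Joint ranges: [-3.12, 3.12], [-0.3, 2.06], [-1.34, 1.32], [0.26, 2.42], [-1.36, 4.5], [0.01, 1.98], [-2.84, 2.84]. Speed limits (rad/s): [2.79, 2.79, 3.14, 3.14, 3.14, 3.14, 3.14].

## Interface

Orientations are given as a unit quaternion [x, y, z, w].
In Python, from bench import * gives the robot as it stands.
- The arm moves only by the shell command python3 -m inch 'ROWS' [FORCE]. ROWS is a JSON object of lists of equal length, an entry for each row: "fingers": the opening, from 0 (shut) to 1 (fully open); "xyz": the shift along the tool's x, y, z in mm, a list of three; "angular": the turn, a rotation vector about the tool's x, y, z in rad, a list of three. A call has 1 to 20 rows; each row shifts and turns the commanded pose from where the row before left it, along the tool's axes as they then stand; what a row does not reach is not made up. A row lasts 1/12 s, in which the tool goes at most 41.7 mm and 7.16 degrees, less where a joint would pass 70% of its speed; a pose out of reach is approached as far as the arm can. A call with a gripper value outside its range is refused whole. The fingers move at their own pace and stop on an object; FORCE is the grip in N (left out, the last holds). Time passes only in rows, so rows that do not move let the fingers close. It gives the time, the measured TCP pose, the force, the opening and the grip force at its end, in the units of the state.
- sense(): the state, without advancing time (a new reading comes with each control period).
- camera(name): name is "scene" or "top"; returns the picture (480x640x3 uint8, blue, green, red); there is no depth.
- camera_params(name): a dict with "fx", "fy", "cx", "cy" (pixels), "extrinsics" (4x4, takes a point from world to camera coordinates). Camera axes: x right, y up, looking along -z (the intrinsics and any distortion apply to the point x, -y, -z); pixel columns grow to the right and rows downward; lengths in m; the calibration is good to about 2 mm. A picture is of the moment at which its call begins. camera_params takes no time and is no camera call.
- hand_in(): hands the job in; it is judged then, once.
Trained networks look in the newest picture that a camera, given by its name, has taken for a name from the list of things; names that differ only in an ending like _2 or _b are one class to them, and where a whole thing is asked for, a point or a joint stands for the part that bears it (a point fixed in the world has none). Each returns a list of dicts, best first, with "confidence" (0 to 1); they miss things now and then, are a little off and sometimes report something else, mostly with a low value. They report only what shows in the picture. A call takes as long as a camera call.
- trace(query, camera): "region" (480x640 bool, what is visible of it) and "at" ([column, row] in pixels, amid what is visible of it).
The state is a dict: "clock": time; "qpos": joint angles; "qd": joint speeds; "effort": joint torques, N m; "tool_pos": TCP position; "tcp_rot": TCP orientation; "force": force on the tool from outside, world axes, zero at the start; "torque": the same for the moment, N m; "opening": finger opening in m; "finger_force": force on a finger pad.
Only numpy, scipy, OpenCV 4.12 (cv2) and the standard library are available. Lean on these libraries where they do the work, as an engineer would, in place of code of your own. Each camera call takes 0.05 s, during which the arm holds its last target. There are 200 camera calls.

## Working session

There is one attempt and no reset: what is moved stays moved. The work goes in short steps, Python scripts to look and compute and a shell command to move; the robot and the scene stay as the last step left them, time stands still between calls to the robot, and variables do not carry over. Pictures are saved under pics/ and viewed, at most 10 in all, crops included, and the job is handed in when it is done.

```bash
mkdir -p pics; cat > h.py <<'E'
from bench import *
import numpy as np, cv2
def ray(cam,px):
    p=camera_params(cam);E=np.array(p["extrinsics"]);R,t=E[:3,:3],E[:3,3]
    d=np.array([(px[0]-p["cx"])/p["fx"],-(px[1]-p["cy"])/p["fy"],-1.0])
    return -R.T@t,R.T@d
def onz(cam,px,z):
    o,d=ray(cam,px);return o+d*(z-o[2])/d[2]
def proj(cam,P):
    p=camera_params(cam);E=np.array(p["extrinsics"]);c=E[:3,:3]@np.array(P)+E[:3,3]
    return [p["cx"]+p["fx"]*c[0]/-c[2],p["cy"]+p["fy"]*-c[1]/-c[2]]
E
python3 - <<'E'
from h import *
s=sense();print(s["clock"],s["tool_pos"],s["tcp_rot"],s["opening"])
print({k:v for k,v in camera_params("top").items() if k!="extrinsics"})
for c in("top","scene"):
    cv2.imwrite(f"pics/{c}1.png",camera(c))
    for q,z in(("paddle_1",.082),("brass_ball_center",.049),("black_ball_center",.049),("steel_ball_center",.049),("dispenser",0.01),("turned_hub",.02),("turned_shaft",.07)):
        for r in trace(q,c)[:4]:
            print(c,q,round(r["confidence"],2),np.round(r["at"]),np.round(onz(c,r["at"],z),3),r["region"].sum())
print(sense()["clock"])
E
```

```text
0.0 [0.25866367 0.59542732 0.21374121] [ 2.03437710e-01  9.79087042e-01 -1.27005022e-03 -2.22425873e-04] 0.08557451822823248
{'fx': 491.49326400750925, 'fy': 491.49326400750925, 'cx': 311.26766950327436, 'cy': 245.1697237599647}
top paddle_1 0.8 [292. 283.] [0.508 0.107 0.082] 519
top paddle_1 0.63 [314. 283.] [0.51  0.048 0.082] 574
top paddle_1 0.61 [340. 276.] [ 0.53  -0.022  0.082] 461
top brass_ball_center 0.53 [272. 237.] [0.639 0.168 0.049] 62
top black_ball_center 0.63 [319. 228.] [0.668 0.036 0.049] 31
top black_ball_center 0.24 [274. 237.] [0.64  0.163 0.049] 35
top dispenser 0.73 [338. 279.] [ 0.529 -0.019  0.01 ] 301
top dispenser 0.57 [302. 251.] [0.608 0.083 0.01 ] 8471
top turned_hub 0.75 [160. 290.] [0.49  0.479 0.02 ] 581
top turned_hub 0.57 [250. 282.] [0.517 0.227 0.02 ] 83
top turned_shaft 0.52 [358. 255.] [ 0.59 -0.07  0.07] 115
scene paddle_1 0.93 [310. 258.] [0.525 0.034 0.082] 493
scene paddle_1 0.89 [285. 252.] [0.502 0.094 0.082] 359
scene paddle_1 0.71 [336. 263.] [ 0.553 -0.027  0.082] 533
scene black_ball_center 0.52 [348. 244.] [0.67  0.032 0.049] 34
scene steel_ball_center 0.67 [363. 285.] [ 0.564 -0.101  0.049] 242
scene dispenser 0.92 [316. 262.] [0.594 0.078 0.01 ] 6943
scene turned_hub 0.46 [255. 254.] [0.501 0.211 0.02 ] 101
scene turned_shaft 0.76 [361. 283.] [ 0.547 -0.108  0.07 ] 250
scene turned_shaft 0.47 [333. 265.] [ 0.555 -0.015  0.07 ] 467
0.8
```

```bash
python3 - <<'E'
import cv2
for c,(x,y,w,h) in {"top":(210,170,200,150),"scene":(230,180,200,150)}.items():
    i=cv2.imread(f"pics/{c}1.png")[y:y+h,x:x+w]
    cv2.imwrite(f"pics/{c}1c.png",cv2.resize(i,None,fx=4,fy=4,interpolation=cv2.INTER_CUBIC))
E
```

```text
(no output)
```

View pics/top1c.png

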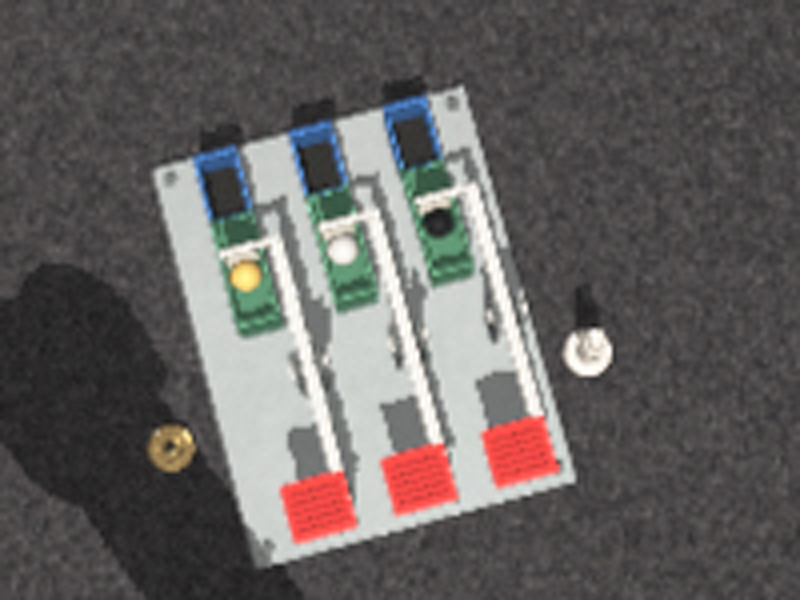

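View pics/scene1c.png

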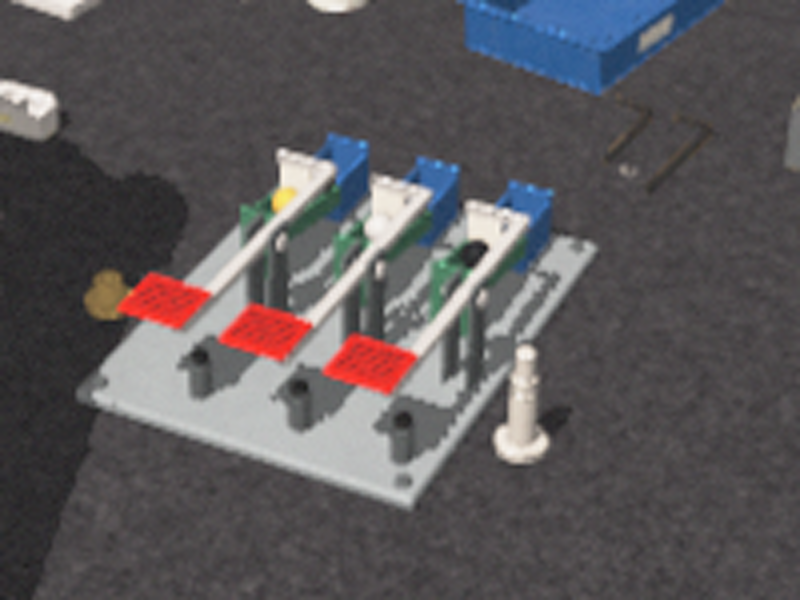

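The top crop shows brass in lane 1 (full-frame pixel ~(271,239)), steel in lane 2 (~(296,232)) and black in lane 3 (~(319,225)). The red paddles are at about (290,297), (315,290) and (340,283). The scene view agrees: yellow is leftmost and black rightmost.

```bash
python3 - <<'E'
from h import *
from scipy.spatial.transform import Rotation as R
from scipy.optimize import least_squares
f=lambda x,y:(210+(x+.5)/4-.5,170+(y+.5)/4-.5)
obs=[((.15,.118,.01),f(155,170)),((.15,-.118,.01),f(463,88)),((-.15,-.118,.01),f(575,482)),((-.15,.118,.01),f(258,567)),
((-.125,.062,.082),f(319,507)),((-.125,-.008,.082),f(420,478)),((-.125,-.078,.082),f(521,450))]
def W(p,q): 
    c,s=np.cos(p[2]),np.sin(p[2]);return [p[0]+c*q[0]-s*q[1],p[1]+s*q[0]+c*q[1],q[2]]
fun=lambda p:np.ravel([np.subtract(proj("top",W(p,q)),u) for q,u in obs])
r=least_squares(fun,[.6,.08,.2]);p=r.x;print(p,np.round(r.fun,1))
for a,u in (((.046,.07,.049),f(245,275)),((.046,-.07,.049),f(438,222))): print(np.subtract(proj("top",W(p,a)),u))
# scene check
for y,u in ((.062,(285,252)),(-.008,(310,258)),(-.078,(336,263))): print("scene",np.subtract(proj("scene",W(p,(-.125,y,.082))),u))
s=sense();M=R.from_quat(s["tcp_rot"]);print(M.as_matrix().round(3))
for y in(.062,-.078):
    w=np.array(W(p,(-.128,y,.082)));print(w,"shift tool mm to 150 mm height",(M.inv().apply(np.r_[w[:2],.15]-s["tool_pos"])*1e3).round(1))
E
```

```text
[0.60987258 0.08849458 0.28043963] [-0.8 -0.5  0.5 -0.7  1.  -0.3 -0.6  0.7  0.  -0.   0.   0.3 -0.1  0.4]
[0.61629364 0.39206021]
[0.60883902 0.73368016]
scene [-14.00492157   2.09288123]
scene [-13.81540511   3.79569543]
scene [-13.55736383   6.82525857]
[[-0.917  0.398 -0.   ]
 [ 0.398  0.917 -0.   ]
 [ 0.    -0.    -1.   ]]
[0.46971281 0.11264488 0.082     ] shift tool mm to 150 mm height [-386.  -359.5   64.9]
[ 0.50846174 -0.02188586  0.082     ] shift tool mm to 150 mm height [-475.1 -467.5   64.9]
```

```bash
python3 -m inch '{"fingers":[0,0,0,0,0,0,0,0,0,0,0,0,0,0,0,0,0,0],"xyz":[[-21.4,-20,3.5],[-21.4,-20,3.5],[-21.4,-20,3.5],[-21.4,-20,3.5],[-21.4,-20,3.5],[-21.4,-20,3.5],[-21.4,-20,3.5],[-21.4,-20,3.5],[-21.4,-20,3.5],[-21.4,-20,3.5],[-21.4,-20,3.5],[-21.4,-20,3.5],[-21.4,-20,3.5],[-21.4,-20,3.5],[-21.4,-20,3.5],[-21.4,-20,3.5],[-21.4,-20,3.5],[-21.4,-20,3.5]],"angular":[[0,0,0],[0,0,0],[0,0,0],[0,0,0],[0,0,0],[0,0,0],[0,0,0],[0,0,0],[0,0,0],[0,0,0],[0,0,0],[0,0,0],[0,0,0],[0,0,0],[0,0,0],[0,0,0],[0,0,0],[0,0,0]]}'
python3 -m inch '{"fingers":[0,0,0,0,0,0,0,0],"xyz":[[0,0,0],[0,0,0],[0,0,0],[0,0,0],[0,0,0],[0,0,0],[0,0,0],[0,0,0]],"angular":[[0,0,-0.1],[0,0,-0.1],[0,0,-0.1],[0,0,-0.1],[0,0,-0.1],[0,0,-0.1],[0,0,-0.09],[0,0,0]]}'
cat >> h.py <<'E'
from scipy.spatial.transform import Rotation as R
def go(x,y,z):
    p=[.60987,.08849,.28044];c,s=np.cos(p[2]),np.sin(p[2])
    w=np.array([p[0]+c*x-s*y,p[1]+s*x+c*y,z]);st=sense()
    M=R.from_quat(st["tcp_rot"]);print(st["clock"],st["tool_pos"],st["force"],M.as_matrix().round(3).tolist(),st["opening"],"shift",(M.inv().apply(w-st["tool_pos"])*1e3).round(1))
E
python3 -c "
from h import *
print(getattr(__import__('bench'),'tip_reach',None));go(-.128,.062,.1)"
```

```text
clock: 2.3
tool_pos: [0.4695, 0.1113, 0.1521]
tcp_rot: [0.203, 0.979, 0.0, 0.0]
force: [0.8, 0.8, -0.3]
opening: -0.0
finger_force: 0.0
clock: 2.97
tool_pos: [0.4691, 0.1124, 0.1521]
tcp_rot: [-0.14, 0.99, 0.0, 0.0]
force: [0.6, -0.3, -0.5]
opening: -0.0001
finger_force: 0.0
0.014
2.9667 [0.46911901 0.11236276 0.15209837] [ 0.58269002 -0.27673863 -0.45915421] [[-0.961, -0.278, 0.0], [-0.278, 0.961, 0.0], [-0.001, 0.0, -1.0]] -6.041128818411853e-05 shift [-0.6  0.1 52.1]
```

```bash
python3 -m inch '{"fingers":[0,0,0,0,0,0,0,0,0,0,0,0,0,0,0,0,0,0],"xyz":[[0,0,15],[0,0,15],[0,0,15],[0,0,8],[0,0,5],[0,0,5],[0,0,5],[0,0,5],[0,0,5],[0,0,4],[0,0,3],[0,0,0],[0,0,0],[0,0,0],[0,0,0],[0,0,0],[0,0,0],[0,0,0]],"angular":[[0,0,0],[0,0,0],[0,0,0],[0,0,0],[0,0,0],[0,0,0],[0,0,0],[0,0,0],[0,0,0],[0,0,0],[0,0,0],[0,0,0],[0,0,0],[0,0,0],[0,0,0],[0,0,0],[0,0,0],[0,0,0]]}'
python3 - <<'E'
from h import *
i=camera("scene")[180:330,230:430];cv2.imwrite("pics/press1.png",cv2.resize(i,None,fx=4,fy=4,interpolation=2))
for c in("scene","top"):
    camera(c)
    for r in trace("brass_ball_center",c): print(c,r["confidence"],r["at"],onz(c,r["at"],.027))
p=[.60987,.08849,.28044]
go(-.125,.062,.068)
E
```

```text
clock: 4.47
tool_pos: [0.4689, 0.1125, 0.067]
tcp_rot: [-0.14, 0.99, -0.0, 0.0]
force: [0.0, -0.4, 0.3]
opening: -0.0003
finger_force: 0.0
4.7167 [0.46882088 0.1124988  0.06692417] [-0.63130618 -0.13880264 -0.0416285 ] [[-0.961, -0.277, -0.0], [-0.277, 0.961, -0.0], [0.0, -0.0, -1.0]] 4.599030302983467e-05 shift [-3.9 -0.1 -1.1]
```

View pics/press1.png

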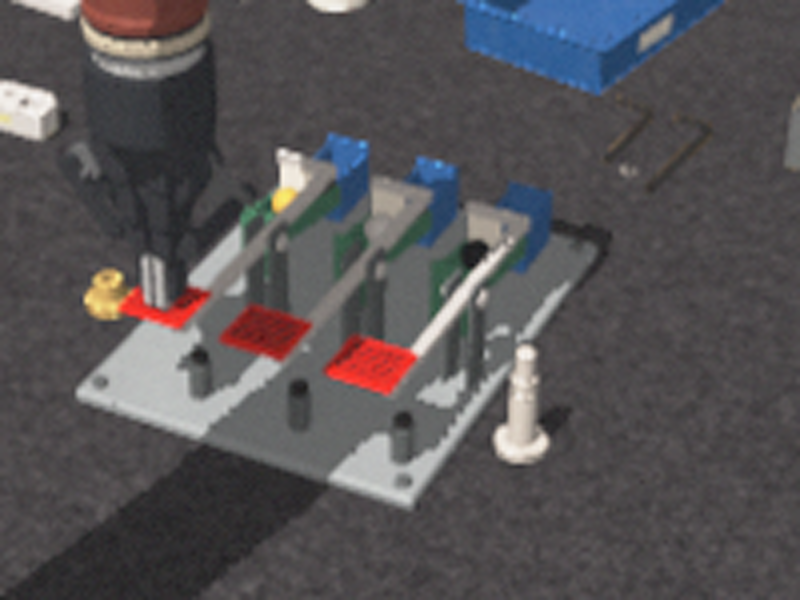

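The scene crop shows the fingertip at about full-frame (270,256), over paddle 1. The lever is still at rest with the gate closed and there is no force, so I'll compare the fingertip with the calibration.

```bash
python3 - <<'E'
from h import *
s=sense()
i=camera("top")[170:320,210:410];cv2.imwrite("pics/press1t.png",cv2.resize(i,None,fx=4,fy=4,interpolation=2))
j=camera("scene")[215:275,235:315];cv2.imwrite("pics/press1s.png",cv2.resize(j,None,fx=10,fy=10,interpolation=2))
x,y,z=s["tool_pos"]
for h in(-.014,0,.014,.028): 
  print(h,np.round(proj("top",(x,y,z+h)),1),np.round(proj("scene",(x,y,z+h)),1))
print(s["effort"],s["qpos"])
E
```

```text
-0.014 [290.2 298.5] [270.7 264.5]
0 [290.  298.1] [270.4 259.9]
0.014 [289.7 297.8] [270.2 255.3]
0.028 [289.5 297.4] [269.9 250.6]
[ 9.11831776e-04 -3.76862884e+01 -9.72162746e-01 -9.29681182e+00
  5.64722039e-03  1.13063754e-03  1.57993998e-05] [-0.18240971  0.5849938  -0.14411219  2.05403244  0.16233269  0.51302404
  1.40645774]
```

View pics/press1t.png

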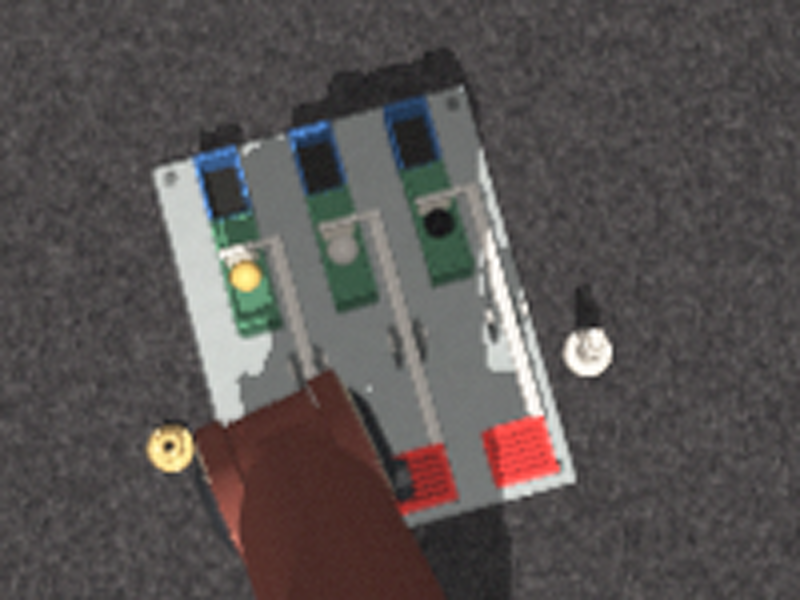

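View pics/press1s.png

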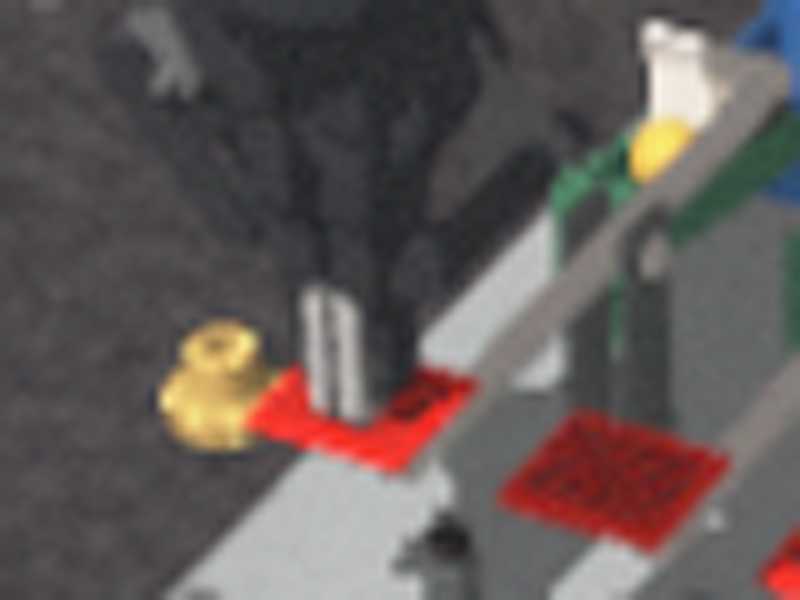

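The close-up shows the fingertip bottom at about (269,256). That corresponds to z ≈ 0.08, right at the paddle top and not 0.053, so the real fingertip is about 28 mm above what I assumed. I'll go on down in small steps and watch the force.

```bash
for k in 1 2 ; do python3 -m inch '{"fingers":[0,0,0],"xyz":[[0,0,3],[0,0,3],[0,0,0]],"angular":[[0,0,0],[0,0,0],[0,0,0]]}' | grep -E "clock|pos|force"; done
python3 - <<'E'
from h import *
j=camera("scene")[195:275,235:335];cv2.imwrite("pics/p2.png",cv2.resize(j,None,fx=7,fy=7,interpolation=2))
E
```

```text
clock: 5.07
tool_pos: [0.4689, 0.1125, 0.0606]
force: [0.4, 0.0, 2.6]
finger_force: 1.0
clock: 5.32
tool_pos: [0.469, 0.1125, 0.0545]
force: [-0.1, 0.5, 1.9]
finger_force: 1.0
```

View pics/p2.png

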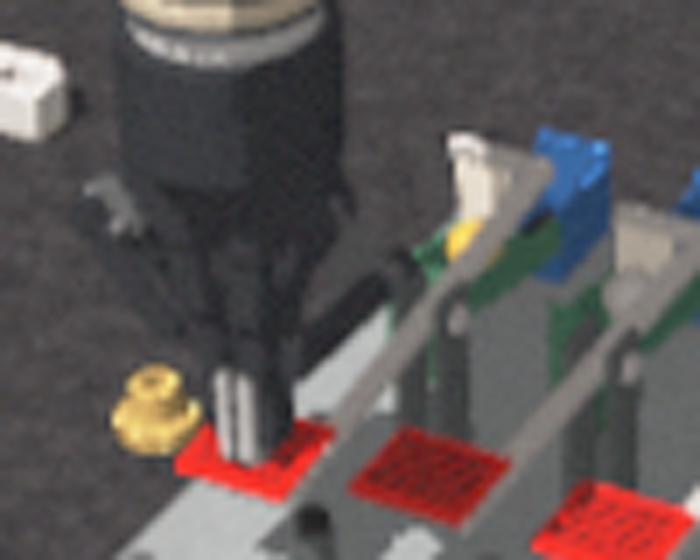

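The fingertip is now on paddle 1 with about 2–2.6 N, and the lever has begun to move with the ball still behind its gate. I'll press to about 28 mm of travel and hold.

```bash
python3 -m inch '{"fingers":[0,0,0,0,0,0,0,0,0,0,0,0,0,0],"xyz":[[0,0,4],[0,0,4],[0,0,4],[0,0,4],[0,0,0],[0,0,0],[0,0,0],[0,0,0],[0,0,0],[0,0,0],[0,0,0],[0,0,0],[0,0,0],[0,0,0]],"angular":[[0,0,0],[0,0,0],[0,0,0],[0,0,0],[0,0,0],[0,0,0],[0,0,0],[0,0,0],[0,0,0],[0,0,0],[0,0,0],[0,0,0],[0,0,0],[0,0,0]]}' | grep -E "clock|pos|force"
python3 - <<'E'
from h import *
j=camera("scene")[195:275,235:335];cv2.imwrite("pics/p3.png",cv2.resize(j,None,fx=7,fy=7,interpolation=2))
for c in("scene","top"):
    camera(c)
    for r in trace("brass_ball_center",c)[:2]: print(c,r["confidence"],r["at"])
p=[.60987,.08849,.28044];co,si=np.cos(p[2]),np.sin(p[2])
for x,z in((.046,.049),(.115,.027)):
    w=(p[0]+co*x-si*.07,p[1]+si*x+co*.07,z);print(proj("scene",w),proj("top",w))
E
```

```text
clock: 6.53
tool_pos: [0.4689, 0.1126, 0.039]
force: [0.6, 0.0, 4.3]
finger_force: 1.6
top 0.75 [305.3, 243.6]
top 0.18 [281.9, 243.4]
[np.float64(301.64565929362846), np.float64(230.3809567357428)] [np.float64(271.4929004971207), np.float64(238.76800021462228)]
[np.float64(313.3463453826202), np.float64(224.99721929191114)] [np.float64(266.083312256041), np.float64(217.35006549016794)]
```

View pics/p3.png

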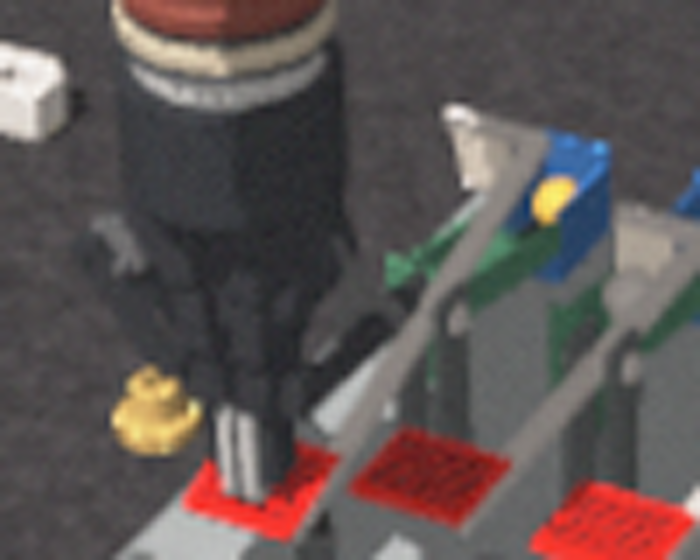

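The brass ball is lying in its blue cup at about (314,223), where the calibration predicts it, with the gate lifted. Next I raise the tool and move across to paddle 3.

```bash
python3 -m inch '{"fingers":[0,0,0,0,0,0,0,0,0,0,0,0,0,0,0,0,0,0],"xyz":[[0,0,-5],[0,0,-8],[0,0,-8],[0,0,-10],[0,0,-15],[0,0,-20],[0,0,-15],[0,0,0],[0,-20,0],[0,-20,0],[0,-20,0],[0,-20,0],[0,-20,0],[0,-20,0],[0,-20,0],[0,0,0],[0,0,0],[0,0,0]],"angular":[[0,0,0],[0,0,0],[0,0,0],[0,0,0],[0,0,0],[0,0,0],[0,0,0],[0,0,0],[0,0,0],[0,0,0],[0,0,0],[0,0,0],[0,0,0],[0,0,0],[0,0,0],[0,0,0],[0,0,0],[0,0,0]]}' | grep -E "clock|pos|force"
python3 - <<'E'
from h import *
go(-.128,-.078,.07)
j=camera("scene")[195:285,235:375];cv2.imwrite("pics/p4.png",cv2.resize(j,None,fx=5,fy=5,interpolation=2))
E
```

```text
clock: 8.28
tool_pos: [0.5066, -0.0211, 0.1194]
force: [-0.4, -0.1, -0.7]
finger_force: 0.0
8.2833 [ 0.50656216 -0.02112094  0.1193743 ] [-0.44061295 -0.14971657 -0.67773595] [[-0.961, -0.277, -0.002], [-0.277, 0.961, 0.001], [0.002, 0.001, -1.0]] 0.0003133987489611854 shift [-1.7 -1.3 49.4]
```

View pics/p4.png

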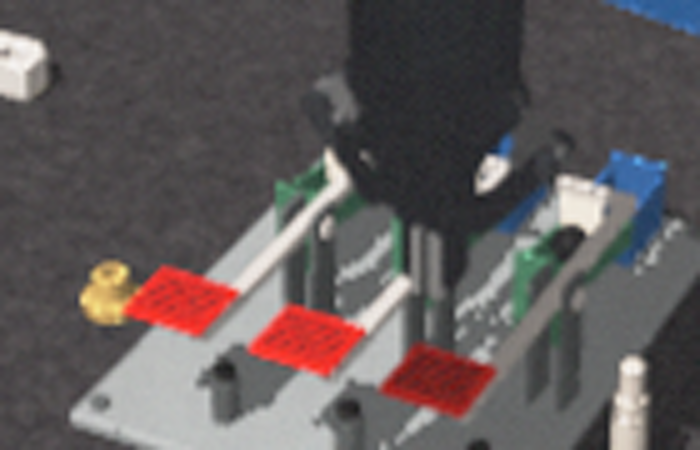

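All three paddles are back up, the brass lane is free, and the tool stands over paddle 3, the black ball's lane. Now I press it the same way down to TCP z 0.039 and hold.

```bash
python3 -m inch '{"fingers":[0,0,0,0,0,0,0,0,0,0,0,0,0,0,0,0,0,0,0,0],"xyz":[[-2,-1,15],[0,0,15],[0,0,12],[0,0,7],[0,0,4],[0,0,4],[0,0,4],[0,0,4],[0,0,4],[0,0,4],[0,0,4],[0,0,4],[0,0,0],[0,0,0],[0,0,0],[0,0,0],[0,0,0],[0,0,0],[0,0,0],[0,0,0]],"angular":[[0,0,0],[0,0,0],[0,0,0],[0,0,0],[0,0,0],[0,0,0],[0,0,0],[0,0,0],[0,0,0],[0,0,0],[0,0,0],[0,0,0],[0,0,0],[0,0,0],[0,0,0],[0,0,0],[0,0,0],[0,0,0],[0,0,0],[0,0,0]]}' | grep -E "clock|pos|force"
python3 - <<'E'
from h import *
j=camera("scene")[195:285,235:375];cv2.imwrite("pics/p5.png",cv2.resize(j,None,fx=5,fy=5,interpolation=2))
E
```

```text
clock: 10.0
tool_pos: [0.5102, -0.0227, 0.0391]
force: [0.8, 0.6, 5.1]
finger_force: 1.7
```

View pics/p5.png

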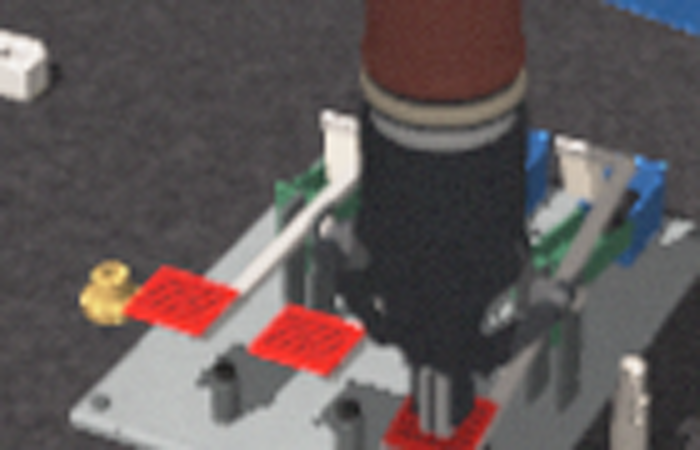

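Gate 3 is lifted, the black ball has left the chute, and a dark shape shows in its cup at about (360,236). I'll raise the tool, back off to the left and take the last look.

```bash
python3 -m inch '{"fingers":[0,0,0,0,0,0,0,0,0,0,0,0,0,0,0,0,0,0,0,0],"xyz":[[0,0,-5],[0,0,-8],[0,0,-8],[0,0,-10],[0,0,-20],[0,0,-25],[0,0,-25],[0,0,-25],[0,0,-25],[0,30,0],[0,30,0],[0,30,0],[0,30,0],[0,30,0],[0,30,0],[0,30,0],[0,30,0],[0,30,0],[0,30,0],[0,0,0]],"angular":[[0,0,0],[0,0,0],[0,0,0],[0,0,0],[0,0,0],[0,0,0],[0,0,0],[0,0,0],[0,0,0],[0,0,0],[0,0,0],[0,0,0],[0,0,0],[0,0,0],[0,0,0],[0,0,0],[0,0,0],[0,0,0],[0,0,0],[0,0,0]]}' | grep -E "clock|pos|force"
python3 - <<'E'
from h import *
a=camera("top")[170:320,210:410];b=camera("scene")[180:330,230:430]
cv2.imwrite("pics/p6.png",cv2.resize(np.hstack([a,b]),None,fx=2,fy=2,interpolation=2))
E
```

```text
clock: 11.72
tool_pos: [0.4231, 0.2735, 0.1908]
force: [-0.6, 0.6, 0.4]
finger_force: 0.0
```

View pics/p6.png

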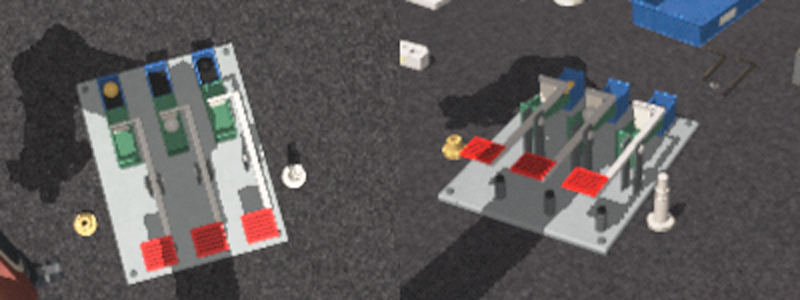

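The last picture shows brass in cup 1 (top view, full-frame ~(265,215)) and the black ball in cup 3 (~(313,206)). Steel is behind gate 2 (~(295,232)), all paddles are up, and the hub and shaft have not moved.

```bash
python3 -c "
from bench import *
print(hand_in())"
```

```text
the job is handed in; nothing more can be done
None
```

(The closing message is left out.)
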